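# Pull two link eyes into line with a tapered drift pin

## Robot

A 6-joint arm with a two-finger parallel gripper is mounted at the origin on a cart in front of the work surface, level with it; the furniture and walls round the work are solid. World frame = base frame: x ahead of the robot, y to its left, z up, the work surface at z = 0. Lengths are in mm, angles in rad, forces in N, time in s.
With the tool pointing down it reaches from about 325 to 850 mm from the base axis. Payload 15.5 kg.
Tool frame: the origin (TCP) lies at the very end of the fingers, on their centre line; the grasp point (between the pads) lies 19 mm behind it (tcp_to_grasp is the z of the grasp point in the tool frame, in mm); z points along the fingers, y is the line along which they close (so a half turn about z gives the same grasp; the last joint's range is limited). The gripper opens to 91 mm and grips with 3 to 60 N. Pads are 32 mm wide; open, the fingers measure 118 mm over their backs; the gripper's body (76 mm by 178 mm) begins 60 mm behind the grasp point.
Start: joints at [1.004, 0.494, 1.345, -0, 1.302, -0.096], TCP at [283.495, 557.007, 213.915] pointing down, gripper open.
Joint ranges: [-2.91, 2.91], [-0.82, 2.16], [0.22, 2.67], [-1.22, 4.37], [0.12, 2.79], [-3.08, 3.08]. Speed limits (rad/s): [1.89, 1.89, 2.57, 3.01, 3.01, 3.01].

## Interface

Orientations are given as a 3x3 rotation matrix whose columns are the frame's x, y, z axes.
In Python, from cell import get_obs, read_camera, camera_model, finish_job, tcp_to_grasp gives the robot as it stands.
- The arm moves only by the tool play_rows, never from a script. Its argument "commands" is a list of rows, each a list of 3 entries, a list of its own where there are three numbers: the turn, a rotation vector about the tool's x, y, z in rad, then the shift along the tool's x, y, z in mm, then the opening, from -1 (shut) to 1 (fully open). In form: [[[rx, ry, rz], [tx, ty, tz], gripper], ...]. A call has 1 to 20 rows; each row is the pose to reach, as a shift and turn from the pose commanded when the call began, along the tool's axes at that moment; what a row does not reach only later rows make up. A row lasts 1/12 s, in which the tool goes at most 41.7 mm and 7.16 degrees, less where a joint would pass 70% of its speed; a pose out of reach is approached as far as the arm can. A call with a gripper value outside its range is refused whole. The fingers move at their own pace and stop on an object; "newtons" is the grip in N (left out, the last holds). Time passes only in rows, so rows that repeat a pose let the fingers close. It gives the time, the measured TCP pose, the force, the opening and the grip force at its end, in the units of the state.
- get_obs(): the state, without advancing time (a new reading comes with each control period).
- read_camera(name): name is "scene" or "top" or "wrist"; returns the picture (384x512x3 uint8, red, green, blue); there is no depth.
- camera_model(name): a dict with "camera_matrix" (3x3 intrinsics, pixels), "extrinsics" (4x4, takes a point from camera to world coordinates). Camera axes: x right, y down, z forward; pixel columns grow to the right and rows downward; lengths in mm; the calibration is good to about 2 mm. A picture is of the moment at which its call begins: read the wrist's pose just before it. camera_model takes no time and is no camera call; for the wrist camera it gives the pose at the moment of the call.
- finish_job(): hands the job in; it is judged then, once.
The state is a dict: "clock": time; "joint_pos": joint angles; "joint_vel": joint speeds; "joint_efforts": joint torques, N m; "ee_pos": TCP position; "ee_rot": TCP orientation; "wrist_force": force on the tool from outside, world axes, zero at the start; "wrist_torque": the same for the moment, N m; "width": finger opening in mm; "finger_force": force on a finger pad.
Only numpy, scipy, OpenCV 4.12 (cv2) and the standard library are available. Lean on these libraries where they do the work, as an engineer would, in place of code of your own. Each camera call takes 0.05 s, during which the arm holds its last target. There are 200 camera calls.

## Task

The eyes of the blue and the red link are out of line with the bore of the fixture below them. Take the orange-headed tapered pin out of its stand, thread its nose down through both link holes into the bore, and press it straight down until it is fully home, its head flush on the blue link and both links drawn into line by it. Leave the pin in place and do not disturb the other things on the bench.

Things in the scene. Friction and masses are not known exactly. Their poses are not given: they have to be found in the camera images.
- fixture: Steel block on a grey foot plate, bolted to the bench; the foot is 220 x 90 x 10 mm, the block 60 mm wide and its top is 72 mm above the bench. Origin: on the bench under the bore; z up; +x points from the bore along the links to their common pivot bolt, 90 mm away. The bolt head rises to 102 mm above the bench.
- bore (a point): Centre of the bore's mouth in the top of the fixture block, 72 mm above the bench. Bore 20 mm across, 62 mm deep, upright, never moves.
- lower_hole (a point): Centre of the hole in the eye of the red lower link, at that link's upper face (82 mm above the bench). Link 10 mm thick, eye 44 mm across, hole 20 mm across. It swings level about the pivot bolt, 90 mm from the hole, stiffly: 3 to 4 N at the eye moves it, and it stays where it is left. Starts up to 4 mm to one side of the bore.
- upper_hole (a point): Centre of the hole in the eye of the blue upper link, at that link's upper face (92 mm above the bench), which is the top of the stack. Same size and stiffness as the red link, moving independently of it. Starts 3 to 5 mm to the other side of the bore.
- stand: Fixed wooden pin stand, 60 x 110 mm, 84 mm high. Origin on the bench under the hole that holds the pin (22 mm across); a spare 14 mm hole lies 55 mm from it at +y; z up.
- pin_head (a point): Centre of the pin's orange head, its grip: a ribbed cylinder 28 mm across and 36 mm high, so its flat top is 18 mm above this point and its flat underside (the shoulder) 18 mm below. The pin is 114 mm long in all, about 0.14 kg; z is its axis, from the nose to the head. In the stand it hangs upright by its shoulder, which rests on the stand's top.
- pin_shoulder (a point): Centre of the underside of the pin's head, 78 mm from the nose and 18 mm below pin_head along the pin's axis. The steel shank below it is 18.8 mm across for the first 50 mm, then tapers over 28 mm to the nose.
- pin_nose (a point): The tip of the pin's tapered nose, its lower end, 6 mm across; z is the pin's axis, up to the head. If the pin is let go when its nose is less than about 45 mm below the top of the blue link, it leans over and may bind when pressed.
- bit_holder: Bystander: black block with driver bits, 30 x 70 x 32 mm, loose; origin at its underside.
- pliers: Bystander: pliers with red handles, 63 x 184 x 13 mm, lying loose; origin at the underside.
- marker: Bystander: red and white marker pen, 17 x 135 x 16 mm, lying loose; origin at the underside.
Things that resemble listed ones, but are neither listed nor needed, are in the scene too. Of the things shaped like the part that bears pin_head, the orange one is meant.

How it is judged:
By the outcome, as a careful person would: the job done as asked, in the order asked, and still so for the second after the job is handed in, with the robot touching nothing.
It also fails if it takes over 50 s, if anything falls off the work surface, if the arm or the gripper's body presses on something with over 40 N, if the wrist force passes 120 N, or if a joint passes its speed limit or range.

## Working session

There is one attempt and no reset: what is moved stays moved. The work goes in short steps, Python scripts to look and compute and a tool call to move; the robot and the scene stay as the last step left them, time stands still between calls to the robot, and variables do not carry over. Pictures are saved under pics/ and viewed, at most 10 in all, crops included, and the job is handed in when it is done.

Besides the shell and the picture viewer there is one more tool, called after "Emit:" in YAML: its name, and indented under it one key for each argument. play_rows: Moves the arm, as the interface text tells. Its arguments: {"type":"object","properties":{"commands":{"type":"array","items":{"type":"array"}},"newtons":{"type":"number"}},"required":["commands"]}

```bash
mkdir -p pics
cat > h.py <<'E'
import numpy as np, cv2
from cell import *
def snap(n,f=None):
    m=camera_model(n); im=read_camera(n)
    if f: cv2.imwrite('pics/'+f,im[:,:,::-1])
    return im,m
def ray(m,uv,z):
    K=np.array(m["camera_matrix"]);T=np.array(m["extrinsics"])
    d=T[:3,:3]@np.linalg.inv(K)@np.array([uv[0],uv[1],1.]); o=T[:3,3]
    return o+d*(z-o[2])/d[2]
def proj(m,p):
    K=np.array(m["camera_matrix"]);T=np.linalg.inv(np.array(m["extrinsics"]))
    q=K@(T[:3,:3]@np.array(p,float)+T[:3,3]); return q[:2]/q[2]
def blobs(im,lo,hi,amin=40):
    h=cv2.cvtColor(im,cv2.COLOR_RGB2HSV)
    k=cv2.inRange(h,np.array(lo),np.array(hi))
    n,l,s,c=cv2.connectedComponentsWithStats(k)
    return [(c[i].round(1),s[i].tolist()) for i in range(1,n) if s[i][4]>=amin]
E
python3 - <<'E'
from h import *
a,m=snap('top','top.png'); b,n=snap('scene','scene.png')
for k,x in(('top',m),('scene',n)): print(k,np.round(x['extrinsics'],2).tolist(),np.round(x['camera_matrix'],0).tolist())
for im in(a,b): print('or',blobs(im,(5,130,100),(20,255,255))); print('blue',blobs(im,(95,110,50),(125,255,255),100))
o=get_obs();print(o['clock'],np.round(o['ee_rot'],3).tolist(),o['width'],tcp_to_grasp)
E
```

```text
top [[0.03, -0.98, 0.19, 351.0], [-1.0, -0.03, -0.02, 0.2], [0.03, -0.19, -0.98, 933.39], [0.0, 0.0, 0.0, 1.0]] [[381.0, 0.0, 259.0], [0.0, 381.0, 190.0], [0.0, 0.0, 1.0]]
scene [[0.48, -0.59, 0.65, -18.74], [-0.88, -0.32, 0.36, -316.09], [-0.0, -0.74, -0.67, 671.31], [0.0, 0.0, 0.0, 1.0]] [[385.0, 0.0, 252.0], [0.0, 385.0, 190.0], [0.0, 0.0, 1.0]]
or [(array([170.5,  31.8]), [153, 9, 35, 48, 828]), (array([230.4,  46.6]), [208, 24, 41, 38, 203]), (array([326.4, 175.1]), [321, 169, 12, 15, 126])]
blue [(array([164.6,  29.9]), [140, 0, 54, 69, 1541]), (array([187.8, 148.6]), [172, 121, 34, 52, 608])]
or [(array([414.3,  20.1]), [408, 18, 13, 5, 42]), (array([250.4, 110.9]), [248, 104, 7, 15, 54]), (array([323.6, 205.2]), [318, 201, 12, 9, 89])]
blue [(array([232.9, 101. ]), [226, 87, 16, 26, 110]), (array([262.1,  94. ]), [247, 88, 25, 19, 173]), (array([207.6, 159.4]), [192, 151, 35, 18, 239])]
0.1 [[-0.891, 0.454, -0.001], [0.454, 0.891, -0.001], [0.0, -0.001, -1.0]] 90.92375505502186 -18.8
```

View pics/top.png

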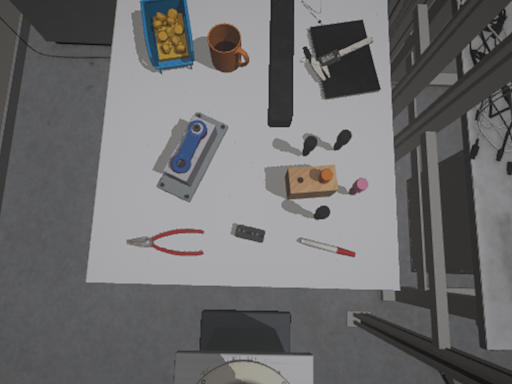

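View pics/scene.png

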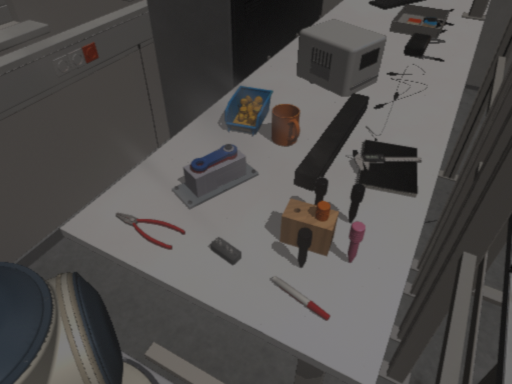

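The top view shows the orange head in the stand at (326,175). Lookalikes are the pink pin at (360,186), the black-headed ones at (309,145), (343,139) and (322,212), and the orange mug at (230,47). I choose the orange one in the wooden stand. The blue link runs from (197,129) to (182,160), so next I take a close crop to check the choice and see which end is the eye.

Run:
```python
from h import *
a=cv2.imread('pics/top.png');b=cv2.imread('pics/scene.png')
f=lambda i,x,y,w=72,h=72:cv2.resize(i[y:y+h,x:x+w],(380,290),interpolation=cv2.INTER_CUBIC)
o=np.vstack([np.hstack([f(a,150,105,100,100),f(a,280,130,100,100)]),np.hstack([f(b,175,135,90,70),f(b,270,170,100,80)])])
cv2.imwrite('pics/c1.png',o)
m=camera_model('top');n=camera_model('scene')
print('head top',ray(m,(326.5,174.5),111),'from scene',ray(n,(323,204.5),111), 'spare',ray(m,(300,180),84))
print('far',ray(m,(197,129),92),'near',ray(m,(182,160),92), 'mid', ray(m,(187.8,148.6),92))
```

```text
head top [ 553.93003366 -169.82510527  111.        ] from scene [ 558.33392643 -167.81481678  111.        ] spare [ 545.57457512 -114.15558559   84.        ]
far [656.9462754  126.88944477  92.        ] near [581.53867338 156.57564078  92.        ] mid [608.98473361 145.13339539  92.        ]
```

View pics/c1.png

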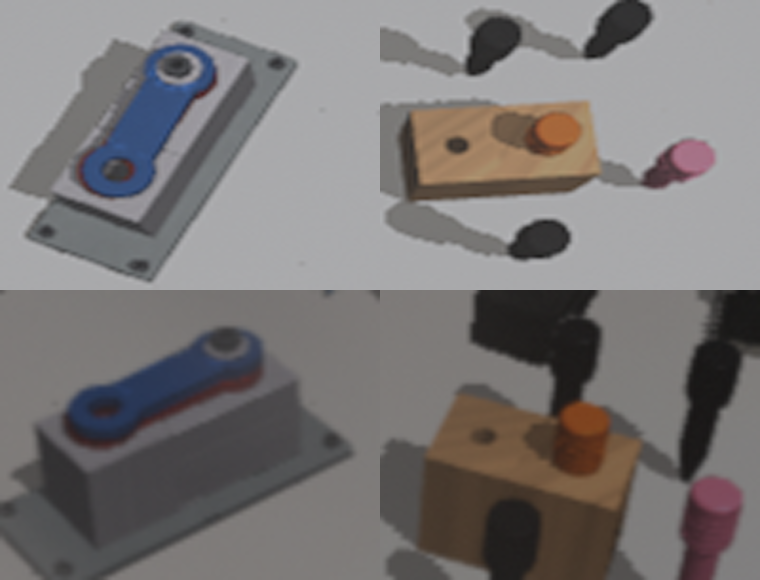

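Crop: the stand holds the orange head (crop 557,130). The loose pink and black ones are outside it, so the choice is confirmed. The silver pivot bolt is at the far end (crop 178,68), and the open eye is at the near end (crop 117,168), with red showing beneath it.

Run:
```python
from h import *
m=camera_model('top');n=camera_model('scene')
def tri(u,v):
    P=[np.array(x['camera_matrix'])@np.linalg.inv(np.array(x['extrinsics']))[:3] for x in(m,n)]
    p=cv2.triangulatePoints(P[0],P[1],np.array(u,float),np.array(v,float))[:,0]; return (p[:3]/p[3]).round()
for nm,u,v in [('A',(311,141),(321,181)),('B',(345,135),(357,187)),('C',(323,211.5),(305,234)),('pink',(362,184),(358,229)),('head',(326.6,174.8),(323.2,205))]: print(nm,tri(u,v))
print('eye',ray(m,(180.8,163),92),'bolt',ray(m,(196.8,128),102),'head',ray(m,(326.6,174.8),120))
w=camera_model('wrist');o=get_obs();R=np.array(o['ee_rot']);T=np.array(w['extrinsics'])
print('cam in tool',(R.T@(T[:3,3]-o['ee_pos'])).round(1),(R.T@T[:3,:3]).round(3).tolist(),np.round(w['camera_matrix']).tolist())
e=ray(m,(180.8,163),92); print('eye in tool',R.T@(e-o['ee_pos']))
```

```text
A [ 632. -136.  107.]
B [ 649. -213.  109.]
C [ 472. -164.  102.]
pink [ 537. -252.  101.]
head [ 552. -170.  115.]
eye [574.39982353 158.82565441  92.        ] bolt [655.69968689 125.97797476 102.        ] head [ 551.03529198 -168.18076513  120.        ]
cam in tool [  74.8    0.3 -171.3] [[0.0, -0.965, -0.261], [1.0, 0.001, -0.001], [0.001, -0.261, 0.965]] [[270.0, 0.0, 251.0], [0.0, 270.0, 190.0], [0.0, 0.0, 1.0]]
eye in tool [-439.92639381 -222.46563599  121.58850111]
```

Emit:
play_rows:
  commands:
    - [[0,0,0],[-440,-222,14],1]
    - [[0,0,0],[-440,-222,14],1]
    - [[0,0,0],[-440,-222,14],1]
    - [[0,0,0],[-440,-222,14],1]
    - [[0,0,0],[-440,-222,14],1]
    - [[0,0,0],[-440,-222,14],1]
    - [[0,0,0],[-440,-222,14],1]
    - [[0,0,0],[-440,-222,14],1]
    - [[0,0,0],[-440,-222,14],1]
    - [[0,0,0],[-440,-222,14],1]
    - [[0,0,0],[-440,-222,14],1]
    - [[0,0,0],[-440,-222,14],1]
    - [[0,0,0],[-440,-222,14],1]
    - [[0,0,0],[-440,-222,14],1]
    - [[0,0,0],[-440,-222,14],1]
    - [[0,0,0],[-440,-222,14],1]
    - [[0,0,0],[-440,-222,14],1]
    - [[0,0,0],[-440,-222,14],1]

```text
clock: 1.6
ee_pos: [574.4, 160.5, 200.0]
ee_rot: [[-0.892, 0.452, -0.0], [0.452, 0.892, 0.0], [0.0, 0.0, -1.0]]
wrist_force: [0.0, 0.3, -0.4]
width: 91.2
finger_force: 0.0
```

Run:
```python
from h import *
im,m=snap('wrist','w1.png'); np.save('w1m.npy',[np.array(m['extrinsics'])])
print(get_obs()['ee_pos'], proj(m,(574.4,158.8,92)))
c=proj(m,(574.4,158.8,92)).astype(int)
e=proj(m,(655.7,126,102)).astype(int)
x0,y0=np.minimum(c,e)-45;x1,y1=np.maximum(c,e)+45;x0=max(x0,0);y0=max(y0,0);print(x0,y0,x1,y1)
cr=im[y0:y1,x0:x1,::-1];s=min(800/cr.shape[1],600/cr.shape[0]);print(s)
cv2.imwrite('pics/w1c.png',cv2.resize(cr,None,fx=s*.99,fy=s*.99,interpolation=cv2.INTER_CUBIC))
```

```text
[574.54944522 160.32162013 200.011042  ] [249.60551012 190.30417049]
204 145 301 312
3.592814371257485
```

View pics/w1c.png

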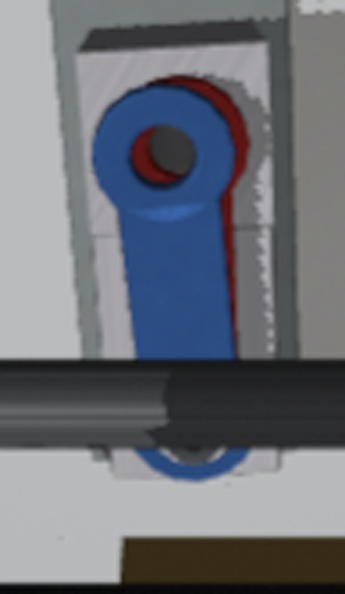

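Wrist crop: the blue eye hole is at crop (163,155), about px (250,189). The red link shows to its right, the block's end corners are at crop (77,53) and (267,42), and a gripper part hides the middle. Now the measurement.

Run:
```python
from h import *
from scipy.optimize import least_squares
im=cv2.imread('pics/w1.png')[:,:,::-1].copy();m=camera_model('wrist')
h=cv2.cvtColor(im,cv2.COLOR_RGB2HSV)
blue=cv2.inRange(h,(100,90,30),(125,255,255)); red=cv2.inRange(h,(0,120,40),(8,255,255))|cv2.inRange(h,(170,120,40),(180,255,255))
blue[:,:204]=0;blue[:,301:]=0
cs,hi=cv2.findContours(blue,cv2.RETR_CCOMP,cv2.CHAIN_APPROX_NONE)
W=lambda px,z:np.array([ray(m,p,z)[:2] for p in px])
def circ(P,r):
    f=lambda c:np.hypot(*(P-c[:2]).T)-r
    s=least_squares(f,P.mean(0),loss='soft_l1'); return s.x,np.abs(f(s.x)).mean()
best=None
for c,k in zip(cs,hi[0]):
    if len(c)>20: 
        P=W(c[:,0,:]+0.0,92)
        if k[3]>=0:print('hole n',len(c),c[:,0].mean(0),circ(P,10.)) 
        else:
            q=c[:,0];e=q[q[:,1]<189]
            print('outer',len(e),circ(W(e,92),22.))
# red outer arc
ys,xs=np.nonzero(red[145:240,204:301]);xs+=204;ys+=145
pts=[]
for y in range(170,200):
    r=xs[(ys==y)&(xs>258)]
    if len(r):pts.append((r.max()+.5,y))
print('red right edge',pts[::6]); 
if pts: print(circ(W(pts,82),22.))
cor=lambda x,y:(204+x/3.557,145+y/3.557)
A,B=W([cor(77,53),cor(267,42)],72);print('end corners',A,B,np.linalg.norm(A-B),'mid',(A+B)/2)
L=W([cor(77,53),cor(91,300)],72);Rr=W([cor(267,42),cor(274,225)],72)
for s in(L,Rr): d=s[1]-s[0];print('dir',np.degrees(np.arctan2(d[1],d[0])))
d=B-A;print('end normal',np.degrees(np.arctan2(d[1],d[0]))+90)
```

```text
<stdin>:11: RuntimeWarning: Mean of empty slice.
  ret = ret.dtype.type(ret / rcount)
Traceback (most recent call last):
ValueError: Initial guess is outside of provided bounds
```

```bash
cat > meas.py <<'E'
from h import *
from scipy.optimize import least_squares
im=cv2.imread('pics/w1.png')[:,:,::-1].copy();m=camera_model('wrist')
h=cv2.cvtColor(im,cv2.COLOR_RGB2HSV)
blue=cv2.inRange(h,(100,90,30),(125,255,255)); red=cv2.inRange(h,(0,120,40),(8,255,255))|cv2.inRange(h,(170,120,40),(180,255,255))
blue[:,:204]=0;blue[:,301:]=0;blue[:145]=0;blue[245:]=0
cs,hi=cv2.findContours(blue,cv2.RETR_CCOMP,cv2.CHAIN_APPROX_NONE)
W=lambda px,z:np.array([ray(m,p,z)[:2] for p in px])
def circ(P,r):
    f=lambda c:np.hypot(*(P-c[:2]).T)-r
    s=least_squares(f,P.mean(0),loss='soft_l1'); return s.x.round(1),np.abs(f(s.x)).mean().round(2)
for c,k in zip(cs,hi[0]):
    if len(c)>20:
        q=c[:,0]
        if k[3]>=0:print('hole',len(c),q.mean(0),circ(W(q,92),9.))
        else:
            e=q[q[:,1]<189]
            if len(e)>10:print('blue outer',len(e),circ(W(e,92),22.))
ys,xs=np.nonzero(red[145:240,204:301]);xs+=204;ys+=145
pts=[(xs[(ys==y)&(xs>258)].max()+.5,y) for y in range(168,200) if ((ys==y)&(xs>258)).any()]
if pts: print('red',len(pts),pts[::6],circ(W(pts,82),22.))
cor=lambda x,y:(204+x/3.557,145+y/3.557)
A,B=W([cor(77,53),cor(267,42)],72);print('end corners',A,B,np.linalg.norm(A-B),'mid',(A+B)/2)
L=W([cor(77,53),cor(91,300)],72);Rr=W([cor(267,42),cor(274,225)],72)
for s in(L,Rr): d=s[1]-s[0];print('dir',np.degrees(np.arctan2(d[1],d[0])))
d=B-A;print('end normal',np.degrees(np.arctan2(d[1],d[0]))+90)
E
python3 meas.py
```

```text
blue outer 57 (array([573.3, 159. ]), np.float64(0.52))
hole 52 [249.         187.98076923] (array([572. , 159.2]), np.float64(0.9))
red 32 [(np.float64(262.5), 168), (np.float64(269.5), 174), (np.float64(272.5), 180), (np.float64(273.5), 186), (np.float64(272.5), 192), (np.float64(268.5), 198)] (array([574. , 163.5]), np.float64(0.32))
end corners [535.86291552 148.19401747] [559.68136108 202.84203474] 59.613120537253906 mid [547.7721383 175.5180261]
dir -25.06400796241342
dir -23.153816160273557
end normal 156.44992580752935
```

Emit:
play_rows:
  commands:
    - [[0,0,0],[-129,-304,0],0.4]
    - [[0,0,0],[-129,-304,0],0.4]
    - [[0,0,0],[-129,-304,0],0.4]
    - [[0,0,0],[-129,-304,0],0.4]
    - [[0,0,0],[-129,-304,0],0.4]
    - [[0,0,0],[-129,-304,0],0.4]
    - [[0,0,0],[-129,-304,0],0.4]
    - [[0,0,0],[-129,-304,0],0.4]
    - [[0,0,0],[-129,-304,0],0.4]
    - [[0,0,0],[-129,-304,0],0.4]
    - [[0,0,0],[-129,-304,0],0.4]
    - [[0,0,0],[-129,-304,0],0.4]
    - [[0,0,0],[-129,-304,0],0.4]
    - [[0,0,0],[-129,-304,0],0.4]

```text
clock: 2.82
ee_pos: [552.2, -168.7, 200.0]
ee_rot: [[-0.892, 0.452, 0.0], [0.452, 0.892, 0.0], [0.0, 0.0, -1.0]]
wrist_force: [0.2, 0.8, 0.0]
width: 64.1
finger_force: 0.0
```

Run:
```python
from h import *
im,m=snap('wrist','w2.png');o=get_obs();print(o['ee_pos'])
for c,s in blobs(im,(5,120,60),(20,255,255),60):
    print(c,s)
h=cv2.cvtColor(im,cv2.COLOR_RGB2HSV)
# bright top face
for v in(90,130,170): print(v,[(c,s) for c,s in blobs(im,(6,190,v),(18,255,255),60)])
print('expected top',proj(m,(552,-169,120)),'ctr',proj(m,(552,-169,102)))
p=proj(m,(552,-169,110)).astype(int)
cv2.imwrite('pics/w2c.png',cv2.resize(im[max(p[1]-60,0):p[1]+60,p[0]-80:p[0]+80,::-1],None,fx=4,fy=4,interpolation=cv2.INTER_CUBIC));print(p)
```

```text
[ 552.15707391 -168.91489549  199.9967913 ]
[250.2 191.9] [236, 175, 30, 35, 800]
[135.1 262.3] [132, 239, 9, 44, 181]
[367.  262.1] [362, 238, 9, 45, 178]
90 [(array([252.3, 183. ]), [237, 176, 27, 21, 150])]
130 []
170 []
expected top [250.63613375 197.07533718] ctr [250.68223271 192.12018722]
[250 194]
```

View pics/w2c.png

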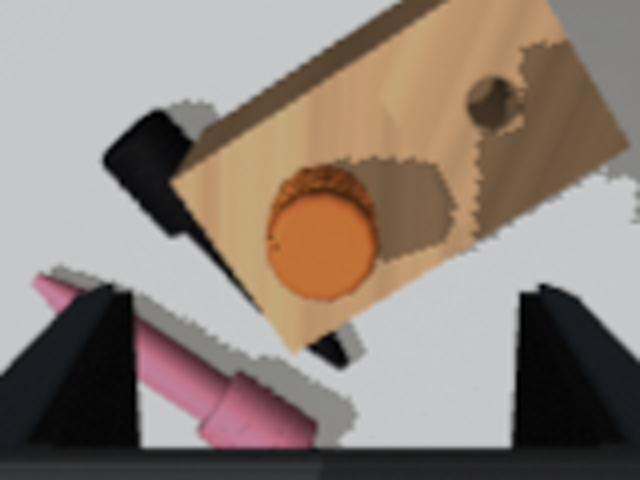

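Wrist crop: the orange head is upright in the stand at crop (323,247), within about 1 mm of the jaw axis. The spare hole is at (493,103), and the pink and black lookalikes lie clear of the fingers. I'm descending and gripping.

Emit:
play_rows:
  commands:
    - [[0,0,0],[1,0,35],0.4]
    - [[0,0,0],[1,0,70],0.4]
    - [[0,0,0],[1,0,95],0.4]
    - [[0,0,0],[1,0,107],0.4]
    - [[0,0,0],[1,0,111],0.4]
    - [[0,0,0],[1,0,111],0.4]
    - [[0,0,0],[1,0,111],-0.6]
    - [[0,0,0],[1,0,111],-0.6]
    - [[0,0,0],[1,0,111],-0.6]
    - [[0,0,0],[1,0,111],-0.6]
    - [[0,0,0],[1,0,111],-0.6]
    - [[0,0,0],[1,0,111],-0.6]
    - [[0,0,0],[1,0,111],-0.6]
    - [[0,0,0],[1,0,111],-0.6]
  newtons: 50

```text
clock: 4.03
ee_pos: [551.3, -169.5, 89.3]
ee_rot: [[-0.891, 0.454, 0.001], [0.454, 0.891, -0.0], [-0.001, 0.0, -1.0]]
wrist_force: [-0.8, 0.6, 6.8]
width: 26.8
finger_force: 50.0
```

Emit:
play_rows:
  commands:
    - [[0,0,0],[0,0,-15],-0.6]
    - [[0,0,0],[0,0,-40],-0.6]
    - [[0,0,0],[0,0,-70],-0.6]
    - [[0,0,0],[0,0,-100],-0.6]
    - [[0,0,0],[0,0,-120],-0.6]
    - [[0,0,0],[5,13,-125],-0.6]
    - [[0,0,0],[18,42,-125],-0.6]
    - [[0,0,0],[32,75,-125],-0.6]
    - [[0,0,0],[46,109,-125],-0.6]
    - [[0,0,0],[61,143,-125],-0.6]
    - [[0,0,0],[75,177,-125],-0.6]
    - [[0,0,0],[90,211,-125],-0.6]
    - [[0,0,0],[104,245,-125],-0.6]
    - [[0,0,0],[118,278,-125],-0.6]
    - [[0,0,0],[126,298,-125],-0.6]
    - [[0,0,0],[130,307,-125],-0.6]
    - [[0,0,0],[130,307,-125],-0.6]
    - [[0,0,0],[130,307,-125],-0.6]
    - [[0,0,0],[130,307,-110],-0.6]
    - [[0,0,0],[130,307,-110],-0.6]

```text
clock: 5.7
ee_pos: [573.3, 161.7, 196.8]
ee_rot: [[-0.891, 0.455, -0.003], [0.455, 0.891, -0.001], [0.002, -0.002, -1.0]]
wrist_force: [-1.7, -0.4, -1.6]
width: 26.8
finger_force: 50.0
```

Run:
```python
from h import *
im,m=snap('wrist','w3.png');t,mt=snap('top','t3.png');s,ms=snap('scene','s3.png');o=get_obs();print(o['ee_pos'],o['width'],o['wrist_force'])
for n,q in(('w',m),('t',mt),('s',ms)): print(n,'nose exp',proj(q,(574.7,163.4,116)),'bore top',proj(q,(574.7,163.4,92)))
p=proj(m,(574.7,163.4,110)).astype(int);a=cv2.resize(im[p[1]-50:p[1]+40,p[0]-60:p[0]+60,::-1],(480,360),interpolation=cv2.INTER_CUBIC)
q=proj(ms,(574.7,163.4,110)).astype(int);b=cv2.resize(s[q[1]-35:q[1]+35,q[0]-28:q[0]+28,::-1],(288,360),interpolation=cv2.INTER_CUBIC)
print(p,q);cv2.imwrite('pics/c3.png',np.hstack([a,b]))
```

```text
[574.49571978 162.18050988 199.08824036] 26.845008466769453 [-0.35673129 -0.18765212 -0.9558492 ]
w nose exp [253.36607628 197.50026888] bore top [253.25530365 191.06621729]
t nose exp [176.86549342 159.94463358] bore top [178.78702948 162.80555616]
s nose exp [196.57133078 152.99994639] bore top [197.52269573 160.88188359]
[253 195] [196 154]
```

View pics/c3.png

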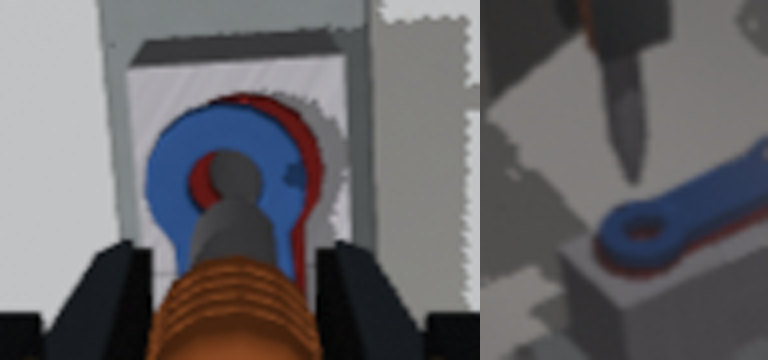

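Run:
```python
from h import *
m=camera_model('wrist');ms=camera_model('scene');o=get_obs();t=np.array(o['ee_pos']);print(t)
A,B=ray(m,(225,162),72)[:2],ray(m,(278.75,158.75),72)[:2]
print('corners',A,B,np.linalg.norm(A-B)); d=(B-A)/np.linalg.norm(B-A); ax=np.array([d[1],-d[0]])
for th in (-23.5,-24.5):
    ax=np.array([np.cos(np.radians(th)),np.sin(np.radians(th))]);print('bore',(A+B)/2+29.5*ax)
print('end normal',np.degrees(np.arctan2(ax[1],ax[0])))
nz=t[2]-83.3
print('scene nose ray',ray(ms,(197.9,154.6),nz),'exp px',proj(ms,(t[0],t[1],nz)))
print('scene hole ray',ray(ms,(200.1,163.3),92),'blue exp px',proj(ms,(573,159,92)))
print('wrist nose ray',ray(m,(251.75,197),nz))
b=cv2.imread('pics/w3.png');print('blue/grey pix row189', [tuple(int(v) for v in b[188,x,::-1]) for x in range(238,264,2)])
```

```text
[574.49571978 162.18050988 199.08824036]
corners [537.36100811 148.47810512] [561.28658152 203.42245233] 59.92757589650705
bore [576.37706701 164.18718119]
bore [576.16765231 163.71682806]
end normal -24.5
scene nose ray [571.14520597 157.06997504 115.78824036] exp px [196.94748041 153.25981116]
scene hole ray [569.76531757 152.35322178  92.        ] blue exp px [198.60646966 161.78227983]
wrist nose ray [575.55485112 162.45070208 115.78824036]
blue/grey pix row189 [(45, 78, 131), (59, 43, 73), (96, 24, 22), (82, 20, 18), (49, 47, 49), (54, 53, 55), (55, 55, 56), (58, 57, 59), (57, 57, 59), (57, 56, 59), (43, 64, 100), (45, 79, 133), (44, 79, 132)]
```

Crop: the nose (about (235,200) in the left panel, (634,183) in the right) hangs over the overlap of the holes. It is about 4 mm lateral of the blue hole centre, which is where the bore should be. I'm lowering in stages and watching the force.

Emit:
play_rows:
  commands:
    - [[0,0,0],[0,0,6],-0.6]
    - [[0,0,0],[0,0,12],-0.6]
    - [[0,0,0],[0,0,18],-0.6]
    - [[0,0,0],[0,0,23],-0.6]
    - [[0,0,0],[0,0,28],-0.6]
    - [[0,0,0],[0,0,32],-0.6]
    - [[0,0,0],[0,0,32],-0.6]
    - [[0,0,0],[0,0,32],-0.6]
    - [[0,0,0],[0,0,32],-0.6]
  newtons: 60

```text
clock: 6.6
ee_pos: [574.7, 163.2, 167.1]
ee_rot: [[-0.891, 0.454, 0.0], [0.454, 0.891, 0.0], [-0.0, 0.0, -1.0]]
wrist_force: [-0.3, 0.5, -0.7]
width: 26.7
finger_force: 60.0
```

Emit:
play_rows:
  commands:
    - [[0,0,0],[0,0,3],-0.6]
    - [[0,0,0],[0,0,6],-0.6]
    - [[0,0,0],[0,0,9],-0.6]
    - [[0,0,0],[0,0,12],-0.6]
    - [[0,0,0],[0,0,15],-0.6]
    - [[0,0,0],[0,0,18],-0.6]
    - [[0,0,0],[0,0,18],-0.6]
    - [[0,0,0],[0,0,18],-0.6]

```text
clock: 7.27
ee_pos: [574.3, 163.0, 148.5]
ee_rot: [[-0.891, 0.454, -0.001], [0.454, 0.891, -0.0], [0.0, -0.001, -1.0]]
wrist_force: [0.1, -3.8, -2.2]
width: 26.7
finger_force: 60.0
```

Emit:
play_rows:
  commands:
    - [[0,0,0],[0,0,3],-0.6]
    - [[0,0,0],[0,0,6],-0.6]
    - [[0,0,0],[0,0,9],-0.6]
    - [[0,0,0],[0,0,12],-0.6]
    - [[0,0,0],[0,0,14],-0.6]
    - [[0,0,0],[0,0,16],-0.6]
    - [[0,0,0],[0,0,16],-0.6]
    - [[0,0,0],[0,0,16],-0.6]

```text
clock: 7.93
ee_pos: [574.5, 163.3, 132.7]
ee_rot: [[-0.891, 0.454, -0.0], [0.454, 0.891, 0.0], [0.0, 0.0, -1.0]]
wrist_force: [1.5, -0.2, -5.4]
width: 26.4
finger_force: 60.0
```

Emit:
play_rows:
  commands:
    - [[0,0,0],[0,0,2],-0.6]
    - [[0,0,0],[0,0,4],-0.6]
    - [[0,0,0],[0,0,6],-0.6]
    - [[0,0,0],[0,0,8],-0.6]
    - [[0,0,0],[0,0,8],-0.6]
    - [[0,0,0],[0,0,8],-0.6]

```text
clock: 8.43
ee_pos: [574.5, 163.2, 124.7]
ee_rot: [[-0.891, 0.454, -0.0], [0.454, 0.891, 0.0], [0.0, 0.0, -1.0]]
wrist_force: [2.7, -0.3, -3.5]
width: 26.8
finger_force: 60.0
```

Emit:
play_rows:
  commands:
    - [[0,0,0],[-0.4,0,3],-0.6]
    - [[0,0,0],[-0.4,0,6],-0.6]
    - [[0,0,0],[-0.4,0,9],-0.6]
    - [[0,0,0],[-0.4,0,12],-0.6]
    - [[0,0,0],[-0.4,0,15],-0.6]
    - [[0,0,0],[-0.4,0,18],-0.6]
    - [[0,0,0],[-0.4,0,21],-0.6]
    - [[0,0,0],[-0.4,0,21],-0.6]
    - [[0,0,0],[-0.4,0,21],-0.6]

```text
clock: 9.18
ee_pos: [574.7, 163.0, 103.6]
ee_rot: [[-0.891, 0.454, -0.0], [0.454, 0.891, -0.0], [0.0, -0.0, -1.0]]
wrist_force: [1.7, 2.7, -3.2]
width: 26.5
finger_force: 60.0
```

Emit:
play_rows:
  commands:
    - [[0,0,0],[0,0,2],-0.6]
    - [[0,0,0],[0,0,4],-0.6]
    - [[0,0,0],[0,0,5.5],-0.6]
    - [[0,0,0],[0,0,6.3],-0.6]
    - [[0,0,0],[0,0,6.8],-0.6]
    - [[0,0,0],[0,0,6.8],-0.6]
    - [[0,0,0],[0,0,6.8],-0.6]

```text
clock: 9.77
ee_pos: [574.8, 163.0, 97.2]
ee_rot: [[-0.891, 0.454, 0.0], [0.454, 0.891, 0.0], [-0.0, 0.0, -1.0]]
wrist_force: [0.8, 3.0, 1.7]
width: 26.4
finger_force: 60.0
```

Emit:
play_rows:
  commands:
    - [[0,0,0],[0,0,0.6],-0.6]
    - [[0,0,0],[0,0,1.2],-0.6]
    - [[0,0,0],[0,0,1.8],-0.6]
    - [[0,0,0],[0,0,1.8],-0.6]
    - [[0,0,0],[0,0,1.8],-0.6]

```text
clock: 10.18
ee_pos: [575.0, 163.1, 96.8]
ee_rot: [[-0.891, 0.453, 0.001], [0.453, 0.891, 0.0], [-0.001, 0.001, -1.0]]
wrist_force: [-6.0, -0.9, 25.2]
width: 26.7
finger_force: 60.0
```

Firm stop: 25 N, with the shoulder at about 92 mm. I'm releasing and backing off to check.

Emit:
play_rows:
  commands:
    - [[0,0,0],[0,0,-1.5],-0.6]
    - [[0,0,0],[0,0,-1.5],0.2]
    - [[0,0,0],[0,0,-1.5],0.2]
    - [[0,0,0],[0,0,-1.5],0.2]
    - [[0,0,0],[0,0,-1.5],0.2]
    - [[0,0,0],[0,0,-1.5],0.2]
    - [[0,0,0],[0,0,-1.5],0.2]
    - [[0,0,0],[0,0,-15],0.2]
    - [[0,0,0],[0,0,-45],0.2]
    - [[0,0,0],[0,0,-80],0.2]
    - [[0,0,0],[0,0,-105],0.2]
    - [[0,0,0],[0,0,-105],0.2]
    - [[0,0,0],[0,0,-105],0.2]

```text
clock: 11.27
ee_pos: [575.6, 163.1, 201.6]
ee_rot: [[-0.891, 0.454, 0.003], [0.454, 0.891, 0.0], [-0.002, 0.002, -1.0]]
wrist_force: [-0.3, 0.1, -0.8]
width: 54.9
finger_force: 0.0
```

Run:
```python
from h import *
im,m=snap('wrist','w4.png');s,ms=snap('scene','s4.png');o=get_obs();print(o['ee_pos'],o['width'],o['wrist_force'])
p=proj(m,(574.8,163.2,110)).astype(int);a=cv2.resize(im[p[1]-50:p[1]+40,p[0]-60:p[0]+60,::-1],(400,300),interpolation=cv2.INTER_CUBIC)
q=proj(ms,(590,160,100)).astype(int);b=cv2.resize(s[q[1]-35:q[1]+35,q[0]-46:q[0]+46,::-1],(394,300),interpolation=cv2.INTER_CUBIC)
print(p,q,'head top exp',proj(ms,(574.8,163.2,128)),proj(ms,(574.8,163.2,92)));cv2.imwrite('pics/c4.png',np.hstack([a,b]))
```

```text
[574.32608171 162.87238009 199.4526133 ] 54.61127417105518 [0.18080693 1.00181634 0.72444678]
[250 192] [201 155] head top exp [196.17603165 148.95796719] [197.61316316 160.88396477]
```

View pics/c4.png

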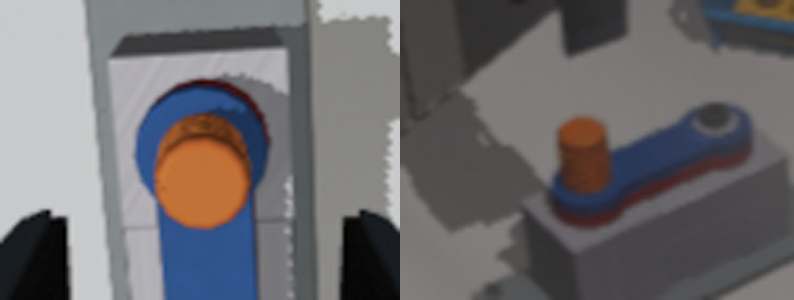

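The crops show the head sitting flat on the blue link, with blue and red in line. I'll add a light push on top with closed fingers, to rule out any lift at release.

Emit:
play_rows:
  commands:
    - [[0,0,0],[0,0,15],-1]
    - [[0,0,0],[0,0,30],-1]
    - [[0,0,0],[0,0,45],-1]
    - [[0,0,0],[0,0,55],-1]
    - [[0,0,0],[0,0,60],-1]
    - [[0,0,0],[0,0,64],-1]
    - [[0,0,0],[0,0,67],-1]
    - [[0,0,0],[0,0,69],-1]
    - [[0,0,0],[0,0,70.5],-1]
    - [[0,0,0],[0,0,71.5],-1]
    - [[0,0,0],[0,0,72.2],-1]
    - [[0,0,0],[0,0,72.8],-1]
    - [[0,0,0],[0,0,72.8],-1]
  newtons: 10

```text
clock: 12.45
ee_pos: [575.1, 163.1, 128.1]
ee_rot: [[-0.891, 0.454, 0.001], [0.454, 0.891, 0.0], [-0.001, 0.0, -1.0]]
wrist_force: [-1.4, -1.0, 5.9]
width: 0.6
finger_force: 2.9
```

Contact is at 128.1 mm, which is exactly the seated height. One firmer push, then I retreat.

Emit:
play_rows:
  commands:
    - [[0,0,0],[0,0,0.6],-1]
    - [[0,0,0],[0,0,1.2],-1]
    - [[0,0,0],[0,0,1.2],-1]
    - [[0,0,0],[0,0,1.2],-1]

```text
clock: 12.78
ee_pos: [575.3, 163.1, 127.8]
ee_rot: [[-0.891, 0.454, 0.002], [0.454, 0.891, 0.0], [-0.001, 0.001, -1.0]]
wrist_force: [-4.0, -0.2, 20.2]
width: 0.2
finger_force: 9.9
```

Emit:
play_rows:
  commands:
    - [[0,0,0],[0,0,-10],-1]
    - [[0,0,0],[0,0,-40],-1]
    - [[0,0,0],[0,0,-75],-1]
    - [[0,0,0],[0,0,-100],-1]
    - [[0,0,0],[0,0,-100],-1]
    - [[0,0,0],[0,0,-100],-1]

```text
clock: 13.28
ee_pos: [575.7, 163.1, 228.0]
ee_rot: [[-0.891, 0.454, 0.003], [0.454, 0.891, 0.001], [-0.003, 0.002, -1.0]]
wrist_force: [-0.5, -0.3, -0.1]
width: 0.1
finger_force: 0.0
```

Run:
```python
from h import *
a=cv2.imread('pics/s4.png')[:,:,::-1];b,_=snap('scene','s5.png')
f=lambda i:[(c.tolist(),s[4]) for c,s in blobs(i.copy(),(5,130,100),(20,255,255))]
print(f(a),f(b),get_obs()['ee_pos']); print(finish_job())
```

```text
[([414.3, 20.1], 42), ([248.5, 110.4], 80), ([196.9, 150.6], 53)] [([414.3, 20.1], 42), ([248.4, 110.3], 79), ([196.9, 150.6], 53)] [574.86348305 162.95363404 226.58859391]
the job is handed in; nothing more can be done
None
```

The orange-headed pin is fully home: its head is flush on the blue link (top at 128 mm under a 20 N push), both links are in line, the arm is clear, and I handed the job in at about 13 s.

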